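# Index the letter turntable by four clicks

### The arm

A 6-joint arm with a two-finger parallel gripper is mounted at the origin on a cart in front of the work surface, level with it; the furniture and walls round the work are solid. World frame = base frame: x ahead of the robot, y to its left, z up, the work surface at z = 0. Lengths are in mm, angles in rad, forces in N, time in s.
With the tool pointing down it reaches from about 400 to 825 mm from the base axis. Payload 7 kg.
Tool frame: the origin (TCP) lies at the very end of the fingers, on their centre line; the grasp point (between the pads) lies 19 mm behind it; z points along the fingers, y is the line along which they close (so a half turn about z gives the same grasp; the last joint's range is limited). The gripper opens to 88 mm and grips with 3 to 60 N. Pads are 19 mm wide; open, the fingers measure 130 mm over their backs; the gripper's body (78 mm by 193 mm) begins 47 mm behind the grasp point.
Start: joints at [-0.858, 0.359, 0.012, 0, -1.224, -0.288], TCP at [278.165, -614.995, 226.561] pointing down, gripper open.
Joint ranges: [-3.07, 3.07], [-1.43, 2.12], [-1.02, 1.25], [-3.03, 1.67], [-3.05, -0], [-3.03, 3.03]. Speed limits (rad/s): [2.39, 2.39, 3.01, 3.14, 3.14, 3.14].

### API

Orientations are given as a unit quaternion [x, y, z, w].
In Python, from plant import bot gives the robot as it stands. Calls block until the motion is done:
- bot.move_ptp(position, orientation): joint-space move of the TCP to a pose.
- bot.line_to(position, velocity=150, ori=None): straight line of the TCP; ori=None keeps the orientation; velocity is the mean speed in mm/s.
- bot.move_joints(angles): joint-space move.
- bot.move_gripper(opening, force=None): finger opening in mm; force is the grip in N (None keeps the last); returns when the fingers have stopped.
- bot.pause(seconds).
- bot.solve_ik(position, orientation): joint angles nearest the present ones, or None.
- bot.read_state(): the state.
- bot.camera(name): name is "scene" or "side" or "wrist"; returns the picture (400x640x3 uint8, red, green, blue); there is no depth.
- bot.get_calibration(name): a dict with "fx", "fy", "cx", "cy" (pixels), "distortion" ([k1, k2, p1, p2, k3] as OpenCV has them; the pictures are not rectified), "view" (4x4, takes a point from world to camera coordinates); the wrist camera has in their place "T_tool_cam" (4x4, takes a point from camera to tool coordinates, whose origin is the TCP and whose axes are the flange's). Camera axes: x right, y up, looking along -z (the intrinsics and any distortion apply to the point x, -y, -z); pixel columns grow to the right and rows downward; lengths in mm; the calibration is good to about 2 mm. A picture is of the moment at which its call begins: read the wrist's pose just before it. get_calibration takes no time and is no camera call.
A pose or a line that the arm cannot do raises bot.Unreachable and nothing moves.
- bot.close_job(): hands the job in; it is judged then, once.
The state is a dict: "t": time; "joint_pos": joint angles; "qvel": joint speeds; "tau": joint torques, N m; "tcp_pos": TCP position; "eef_rot": TCP orientation; "contact_force": force on the tool from outside, world axes, zero at the start; "moment": the same for the moment, N m; "width": finger opening in mm; "finger_force": force on a finger pad.
Only numpy, scipy, OpenCV 4.12 (cv2) and the standard library are available. Lean on these libraries where they do the work, as an engineer would, in place of code of your own. Each camera call takes 0.05 s, during which the arm holds its last target. There are 200 camera calls.

### The job

Turn the click-stop turntable exactly four clicks clockwise, seen from above, from where it stands now, with nothing but a fingertip (the notch in its rim is there to push against), and leave it resting in the fourth click with your hand clear. Push gently, do not run past the fourth click or turn it back past a click, do not touch the letter K that rides on it, and do not disturb the things around it.

Things in the scene. Friction and masses are not known exactly. Their poses are not given: they have to be found in the camera images.
- index_plate (a joint): plate angle, rad; 0 at the start, resting in a click; grows clockwise seen from above; no end stops. 18 clicks a turn, one per 20 degrees (0.349 rad): four clicks are 1.396. A sprung detent resists each click with up to 0.16 N m (about 3 N at the notch) plus slight friction; half-way to the next click it lets go and the plate jumps the last 10 degrees ahead by itself and stays there
- plate_centre (a point): on the vertical turning axis, on the plate's top face. The plate is a level dark steel disc, 130 mm across, 14 mm thick; top face 44 mm, underside 30 mm above the table; 15 short white marks round its rim, one per click. Below it is a fixed grey foot: column about 33 mm in radius, flange 50 mm in radius and 9 mm high
- notch (a point): middle of the plate's only notch, level with its top face, 52 mm from the axis; turns with the plate. The line from plate_centre to it is the notch's middle line. The notch is 46 mm wide with straight parallel sides 23 mm from that line, its flat floor 39 mm and the rim 65 mm from the axis; open outwards, above and below (free down to 12 mm above the table)
- pointer (a point): tip of the fixed steel pointer on the foot, 49 mm above the table, 60 mm from the axis (its upright reaches 78 mm). At the start the notch lies 220 degrees counter-clockwise of it, seen from above, and 140 degrees after the four clicks: on the side away from the pointer
- letter_k_centre (a point): centre, half-way up, of the acrylic letter K, black sides and white face, 51x48x18 mm, 36 g, lying loose, face up, on the middle of the plate, within 40 mm of the axis; it rides round with the plate
- glue_bottle: glue bottle, white, 34 mm across, 100 mm tall, standing loose beside the turntable; origin under its base
- tape_roll: roll of black tape, 70 mm across, 18 mm tall, lying flat and loose beside the turntable; origin at the centre of its underside
- letter_e: loose acrylic letter E, black sides and white face, 48x40x18 mm, lying beside the turntable; origin at the centre of its underside
- letter_z: loose acrylic letter Z, black sides and white face, 51x41x17 mm, lying beside the turntable; origin at the centre of its underside

How it is judged (in metres and radians):
On the way:
1. the fingers push the plate on from its first click (value of joint index_plate above 0.366524 rad and contact force between the fingers and index_plate above 0.3 N), for 0.02 s.
At the end, for the whole second after the job is handed in: The plate rests in the fourth click clockwise from its start (1.396 rad, within 0.07 rad, still), and the letter K still lies flat on its middle (within 15 mm of the axis) (value of joint index_plate between 1.32628 and 1.46628 rad and velocity of joint index_plate between -0.05 and 0.05 rad/s and horizontal distance between letter_k_centre and plate_centre below 0.015 m and angle between letter_k_centre's own z axis and vertical below 0.1 rad and z of letter_k_centre in the frame of plate_centre between 0.004 and 0.014 m); the robot touches nothing.
It fails at once if the plate is run past the fourth click towards the fifth (over the crest between them) (value of joint index_plate above 1.60572 rad).
It fails at once if the plate is turned back (counter-clockwise) over a click (value of joint index_plate below -0.209442 rad).
It fails at once if the letter K is touched by the fingers or the arm (over 0.3 N), or lifted more than 12 mm off the plate (contact force between any of the fingers, the arm and letter_k above 0.3 N or z of letter_k_centre in the frame of plate_centre above 0.021 m).
It fails at once if the plate is pushed harder than 25 N (contact force between any of the fingers, the arm and index_plate above 25 N).
It fails at once if a thing lying around the turntable is moved by more than 15 mm (distance of any of glue_bottle, tape_roll, letter_e, letter_z from where it was at the start of the episode above 0.015 m).
It also fails if it takes over 51 s, if anything falls off the work surface, if the arm or the gripper's body presses on something with over 40 N, if the wrist force passes 120 N, or if a joint passes its speed limit or range.

## Working session

There is one attempt and no reset: what is moved stays moved. The work goes in short steps, each a Python script; the robot and the scene stay as the last script left them, time stands still between calls to the robot, and variables do not carry over. Pictures are saved under pics/ and viewed, at most 10 in all, crops included, and the job is handed in when it is done.

```bash
ls; mkdir -p pics; python3 - <<'E'
from plant import bot
import cv2,numpy as np
for n in ("scene","side"):
    cv2.imwrite(f"pics/{n}.png",bot.camera(n)[:,:,::-1])
    c=bot.get_calibration(n);print(n,{k:np.round(v,3).tolist() for k,v in c.items()})
print(bot.get_calibration("wrist"));s=bot.read_state();print(s["t"],s["tcp_pos"],s["eef_rot"])
E
```

```text
pics
scene {'fx': 405.515, 'fy': 405.515, 'cx': 326.053, 'cy': 197.252, 'distortion': [0.014, 0.0, 0.0, 0.0, 0.0], 'view': [[-0.543, -0.84, 0.004, 549.113], [0.511, -0.326, 0.795, -282.41], [-0.667, 0.433, 0.606, -613.715], [0.0, 0.0, 0.0, 1.0]]}
side {'fx': 502.73, 'fy': 502.73, 'cx': 316.23, 'cy': 197.638, 'distortion': [-0.144, 0.0, 0.0, 0.0, 0.0], 'view': [[-0.988, -0.156, -0.0, 654.956], [0.083, -0.527, 0.846, 31.179], [-0.132, 0.835, 0.534, -1255.116], [0.0, 0.0, 0.0, 1.0]]}
{'fx': 322.63926255937923, 'fy': 322.63926255937923, 'cx': 324.53858010680955, 'cy': 199.90800492762568, 'distortion': array([-0.00787846,  0.        ,  0.        ,  0.        ,  0.        ]), 'T_tool_cam': array([[-1.40237856e-03,  9.54368000e-01,  2.98629793e-01,
         8.11879939e+01],
       [ 9.99998875e-01,  1.17929165e-03,  9.27230874e-04,
        -4.25092912e-01],
       [ 5.32747853e-04,  2.98630757e-01, -9.54368580e-01,
        -1.59598382e+02],
       [ 0.00000000e+00,  0.00000000e+00,  0.00000000e+00,
         1.00000000e+00]])}
0.1 [ 277.98830085 -614.62712388  225.72843739] [-2.10766212e-01  9.77536207e-01  7.12040445e-04 -2.44713000e-04]
```

View pics/scene.png

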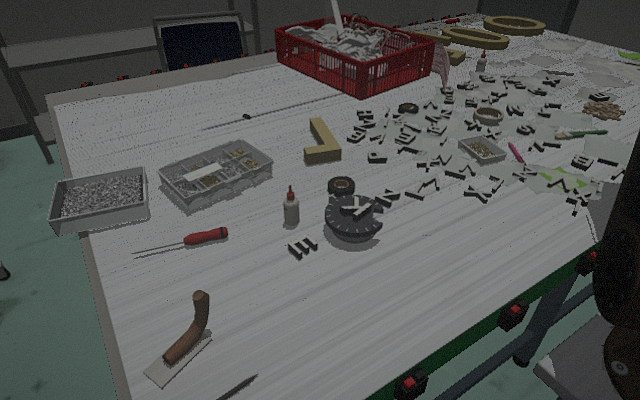

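View pics/side.png

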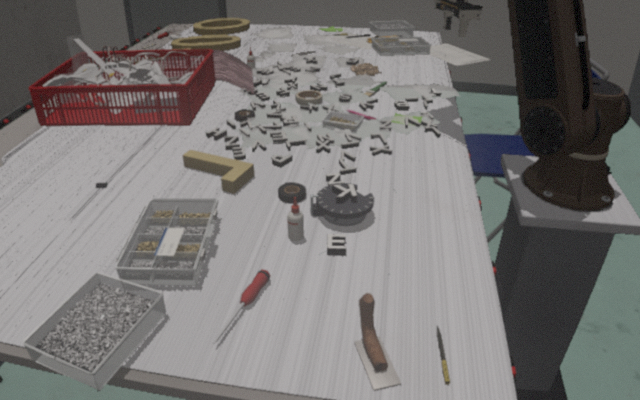

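The turntable is at about (352,212) in the scene view and (342,202) in the side view. The bottle, tape, E and Z are close around it. Next I'll cast rays and look from above.

```bash
cat > h.py <<'E'
from plant import bot
import cv2,numpy as np
from scipy.spatial.transform import Rotation as R
def cam(n,st=None):
    c=bot.get_calibration(n)
    K=np.array([[c["fx"],0,c["cx"]],[0,c["fy"],c["cy"]],[0,0,1]]);D=np.array(c["distortion"],float)
    if n=="wrist":
        T=np.eye(4);T[:3,:3]=R.from_quat(st["eef_rot"]).as_matrix();T[:3,3]=st["tcp_pos"];M=T@np.array(c["T_tool_cam"])
    else: M=np.linalg.inv(c["view"])
    return K,D,M
def cast(C,px,z):
    K,D,M=C
    p=cv2.undistortPoints(np.array(px,float).reshape(-1,1,2),K,D).reshape(-1,2)
    d=np.c_[p[:,0],-p[:,1],-np.ones(len(p))]@M[:3,:3].T;o=M[:3,3]
    return o+d*((z-o[2])/d[:,2])[:,None]
def proj(C,P):
    K,D,M=C
    q=(np.array(P,float).reshape(-1,3)-M[:3,3])@M[:3,:3]
    return cv2.projectPoints(q*[1,-1,-1],np.zeros(3),np.zeros(3),K,D)[0].reshape(-1,2)
def quat(yaw): # pointing down, tool x at angle yaw
    x=np.array([np.cos(yaw),np.sin(yaw),0]);z=np.array([0,0,-1.]);return R.from_matrix(np.c_[x,np.cross(z,x),z]).as_quat()
E
python3 - <<'E'
from h import *
a=cast(cam("scene"),[352,213],44)[0];b=cast(cam("side"),[343,201],44)[0];print(a,b)
c=(a+b)/2
s0=bot.read_state();x=R.from_quat(s0["eef_rot"]).as_matrix()[:,0];print("toolx",x)
import math
for dy in range(0,360,45):
    try:q=bot.solve_ik([c[0],c[1],230],quat(math.radians(dy)))
    except Exception as e:q=e
    print(dy,None if q is None else np.round(q,2))
E
```

```text
[562.19981205 224.93761344  44.        ] [566.32130544 233.00333871  44.        ]
toolx [-9.11155088e-01 -4.12063556e-01  1.78283501e-04]
0 [ 0.71  0.25 -0.14  0.   -1.19  0.86]
45 [ 0.71  0.25 -0.14  0.   -1.19  1.65]
90 [ 0.71  0.25 -0.14  0.   -1.19  2.44]
135 None
180 [ 0.71  0.25 -0.14  0.   -1.19 -2.28]
225 [ 0.71  0.25 -0.14  0.   -1.19 -1.49]
270 [ 0.71  0.25 -0.14  0.   -1.19 -0.71]
315 [ 0.71  0.25 -0.14  0.   -1.19  0.08]
```

```bash
python3 - <<'E'
from h import *
bot.move_gripper(0)
bot.move_ptp([564,229,230],quat(np.radians(315)))
bot.pause(0.2)
s=bot.read_state();im=bot.camera("wrist");np.save("w1.npy",im);import pickle;pickle.dump(s,open("w1.pkl","wb"))
cv2.imwrite("pics/w1.png",im[:,:,::-1]);print(s["t"],s["tcp_pos"],s["width"])
E
```

```text
4.8417 [564.15300486 228.59371332 229.97419369] 0.5771882916914852
```

View pics/w1.png

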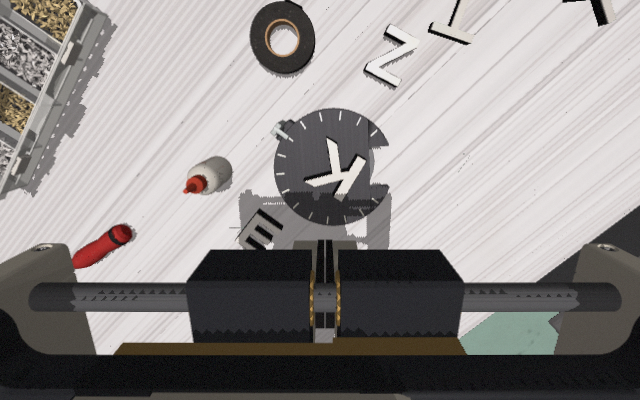

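The plate centre is about (332,167), with the notch on the right at about (378,166) and the pointer at (283,130). The K is mid-plate, the bottle base is near (215,170), and E is at (262,232). The clockwise sweep, from image right to image bottom, is clear. Next I'll fit the rim marks and check the fingertip geometry.

```bash
cat > m.py <<'E'
from h import *
from scipy.optimize import least_squares
def measure(im,s,c0,ang0=None):
    """plate centre from white rim marks; returns centre and mark angles"""
    C=cam("wrist",s);g=cv2.cvtColor(im,cv2.COLOR_RGB2GRAY)
    v,u=np.mgrid[0:400,0:640];P=cast(C,np.c_[u.ravel(),v.ravel()],44).reshape(400,640,3)
    r=np.hypot(P[...,0]-c0[0],P[...,1]-c0[1])
    loc=cv2.morphologyEx(g,cv2.MORPH_TOPHAT,np.ones((7,7)))
    m=((loc>45)&(r>48)&(r<64)).astype(np.uint8)
    n,l,st,ce=cv2.connectedComponentsWithStats(m)
    k=[i for i in range(1,n) if 6<=st[i,4]<60]
    Q=cast(C,ce[k],44)[:,:2]
    f=least_squares(lambda p:np.hypot(*(Q-p[:2]).T)-p[2],[*c0,57],loss="soft_l1",f_scale=.7)
    d=Q-f.x[:2];a=np.degrees(np.arctan2(d[:,1],d[:,0]))%360
    ok=abs(np.hypot(*d.T)-f.x[2])<2
    ph=np.degrees(np.angle(np.sum(np.exp(1j*np.radians(a[ok]*18)))))/18
    return f.x,np.sort(a[ok]),ph,ce[k][ok]
E
python3 - <<'E'
from m import *
import pickle
im=np.load("w1.npy");s=pickle.load(open("w1.pkl","rb"));C=cam("wrist",s)
c0=cast(C,[332,167],44)[0,:2];print("c0",c0)
for _ in range(2):
    f,a,ph,px=measure(im,s,c0);c0=f[:2]
print(f,np.round(a),ph)
for n,p,z in (("notchcorners",[[387,148],[388,183]],44),("pointer",[[289,132]],49),("bottle",[[222,168]],0),("K",[[330,138],[365,165],[352,198],[308,182],[362,160]],62),("E",[[262,232]],18)):
    d=cast(C,p,z)[:,:2]-f[:2];print(n,np.round(np.hypot(*d.T)),np.round(np.degrees(np.arctan2(d[:,1],d[:,0]))%360))
T=np.array(s["tcp_pos"]);Rm=R.from_quat(s["eef_rot"]).as_matrix()
for z in (0,-20,-50,-66): print(z,[np.round(proj(C,T+Rm@[x,y,z])[0]).tolist() for x in (-9.5,9.5) for y in (-21,0,21)])
cr=cv2.resize(im[90:350,170:480],None,fx=2.3,fy=2.3,interpolation=cv2.INTER_CUBIC)
for q in px: cv2.circle(cr,tuple(int(t) for t in ((q-[170,90])*2.3)),7,(0,255,0),1)
cv2.imwrite("pics/c1.png",cr[:,:,::-1])
E
```

```text
c0 [566.0832091  214.91404555]
[563.15599607 216.32136838  58.02615692] [  9.  29.  49.  69.  89. 109. 129. 149. 169. 188. 268. 288. 308. 328.
 348.] 8.613893656557995
notchcorners [62. 63.] [247. 211.]
pointer [62.] [3.]
bottle [135.] [48.]
K [36. 34. 33. 28. 32.] [321. 240. 172.  64. 251.]
E [121.] [89.]
0 [[287.0, 271.0], [324.0, 271.0], [362.0, 271.0], [285.0, 239.0], [324.0, 239.0], [363.0, 239.0]]
-20 [[282.0, 291.0], [324.0, 291.0], [367.0, 291.0], [281.0, 257.0], [324.0, 257.0], [368.0, 256.0]]
-50 [[273.0, 333.0], [324.0, 333.0], [376.0, 332.0], [271.0, 292.0], [324.0, 292.0], [378.0, 292.0]]
-66 [[266.0, 363.0], [324.0, 363.0], [382.0, 363.0], [263.0, 319.0], [324.0, 319.0], [385.0, 319.0]]
```

View pics/c1.png

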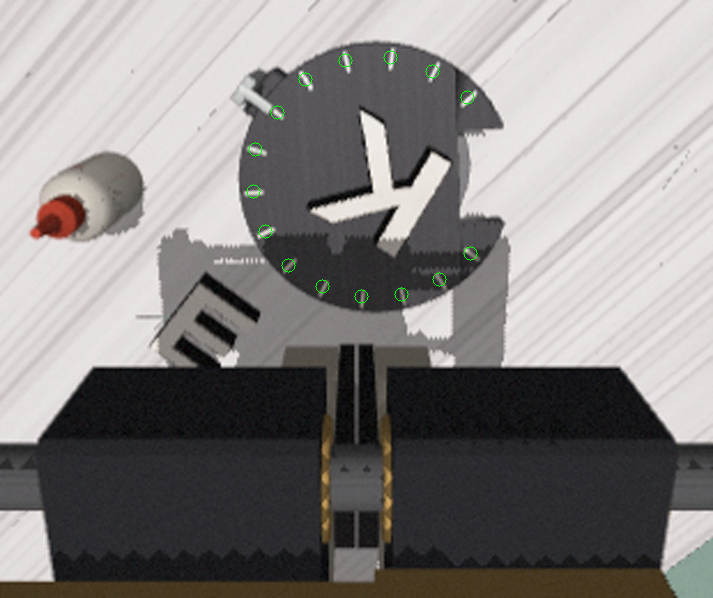

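All 15 marks were found. The centre is (563.2, 216.3) and the notch points at 228.6° in world, which agrees with the pointer. I'll put the closed fingers into the notch with their thickness radial, then push along the arc.

```bash
cat > arc.py <<'E'
from h import *
c=np.array([563.2,216.3]);TH=228.6
def pose(phi,lat,z,r=66):
    t=np.radians(TH-phi);p=c+r*np.array([np.cos(t),np.sin(t)])+lat*np.array([np.sin(t),-np.cos(t)])
    return [*p,z],quat(t+np.pi/2)
def go(phi,lat,z,v=30):
    p,q=pose(phi,lat,z);bot.line_to(p,v,ori=q);return bot.read_state()
E
python3 - <<'E'
from arc import *
for f in range(0,81,10):
    p,q=pose(f,13.5,30);j=bot.solve_ik(p,q);print(f,None if j is None else np.round(j,2))
def show(l,s):print(l,round(s["t"],2),np.round(s["tcp_pos"],1),np.round(s["contact_force"],1))
bot.move_ptp(*pose(0,0,110))
show("above",go(0,0,75,100)); s=go(0,0,30,40); show("in",s)
if np.linalg.norm(s["contact_force"])<4:
    show("lat10",go(0,10,30,30))
    for f in range(-2,35,4): show(f,go(f,13.5,30,30))
    s=bot.read_state();im=bot.camera("wrist");cv2.imwrite("pics/w2.png",im[:,:,::-1])
E
```

```text
0 [ 0.7   0.35 -0.52  0.   -0.7   0.15]
10 [ 0.72  0.35 -0.53  0.   -0.69 -0.05]
20 [ 0.74  0.35 -0.53  0.   -0.69 -0.24]
30 [ 0.76  0.35 -0.53  0.   -0.7  -0.44]
40 [ 0.78  0.35 -0.52  0.   -0.7  -0.63]
50 [ 0.79  0.36 -0.5   0.   -0.7  -0.82]
60 [ 0.8   0.37 -0.48  0.   -0.71 -1.  ]
70 [ 0.81  0.39 -0.46  0.   -0.72 -1.18]
80 [ 0.81  0.4  -0.44  0.   -0.73 -1.36]
above 6.02 [520.2 167.3  75.5] [0.7 0.1 0.5]
in 7.29 [519.7 166.9  30.3] [ 0.6  0.6 -0.7]
lat10 7.78 [512.  173.7  30.1] [ 0.1  0.3 -0.3]
-2 8.03 [510.9 173.9  30. ] [ 0.3  0.8 -0.1]
2 8.33 [508.2 177.4  30. ] [ 2.2 -1.8 -0.2]
6 8.64 [505.6 181.5  30. ] [ 1.6 -2.2  1.6]
10 8.95 [503.2 185.8  30. ] [-0.1 -0.9  0.5]
14 9.26 [501.2 190.   30. ] [ 0.5 -0.3 -0.3]
18 9.57 [499.5 194.2  30. ] [-0.5  0.6 -0.1]
22 9.88 [498.1 198.4  29.9] [ 1.5 -2.5  0.8]
26 10.18 [497.  203.2  30. ] [ 0.4 -1.4  0.1]
30 10.49 [496.5 208.3  30.1] [ 0.5  0.2 -0.3]
34 10.8 [496.  212.8  30. ] [-0.1 -1.2  0.4]
```

View pics/w2.png

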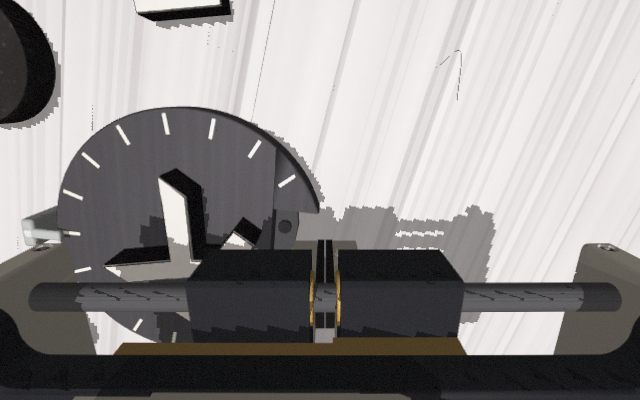

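The fingers sit in the notch clear of the K. Force builds to about 3 N and drops near 10° and 29°, as predicted. I'll continue past the fourth crest at 70°, stop at 73°, back off, lift and check.

```bash
python3 - <<'E'
from m import *
from arc import go
def show(l,s):print(l,round(s["t"],2),np.round(s["contact_force"],1))
for f in [38,42,46,50,54,58,62,66,69,71,73]: show(f,go(f,13.5,30,30))
bot.pause(.4)
show("back",go(73,8,30,30)); go(73,8,80,60); go(73,8,180,120)
bot.move_ptp([563,216,230],quat(np.radians(315)));bot.pause(.5)
s=bot.read_state();im=bot.camera("wrist");cv2.imwrite("pics/w3.png",im[:,:,::-1])
f,a,ph,px=measure(im,s,np.array([563.2,216.3]));print(s["t"],f,np.round(a),ph)
E
```

```text
38 11.16 [-0.4  0.8 -0.2]
42 11.47 [ 0.2 -2.2  1.1]
46 11.78 [-1.  -2.3  0.3]
50 12.08 [ 0.4 -0.4  0.4]
54 12.39 [-0.5  0.7  0.1]
58 12.7 [ 0.4  0.2 -0.2]
62 13.01 [-1.  -2.   0.8]
66 13.32 [-1.3 -2.5 -1.2]
69 13.58 [ 0.3  0.3 -0.8]
71 13.83 [-1.  -0.3 -0.3]
73 14.08 [-1.4  0.8  0.5]
back 14.82 [0.5 1.  0.4]
18.4917 [563.13376599 216.36231398  58.23190554] [  9.  29.  49.  69.  89. 109. 188. 208. 228. 248. 268. 288. 308. 328.
 348.] 8.457672224488823
```

View pics/w3.png

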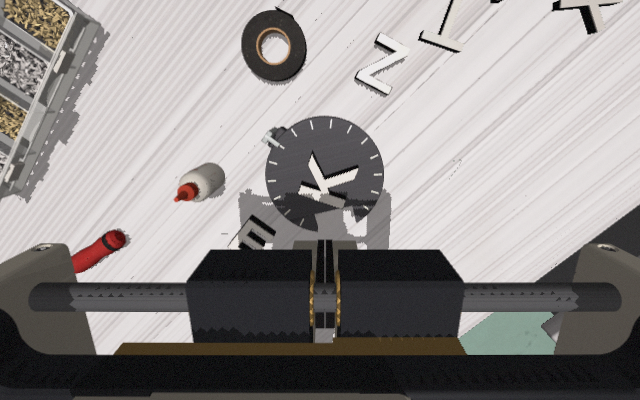

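The marks are now missing at 129–169°, so the notch points at 148.5°: exactly 80° clockwise and resting in the click. The K still lies flat mid-plate at about (328,180), the neighbours have not moved, and the hand is clear.

```bash
python3 -c "
from plant import bot
print(bot.close_job())"
```

```text
the job is handed in; nothing more can be done
None
```

The turntable rests in the fourth click clockwise (80° by the rim marks), the K still lies flat on its middle, nothing around it looks disturbed, the hand is clear, and the job is handed in (verdict not shown).

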